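# Park the red kit wheel at the top of the launch ramp

### The arm

A 7-joint arm with a two-finger parallel gripper is mounted at the origin on the work surface. World frame = base frame: x ahead of the robot, y to its left, z up, the work surface at z = 0. Lengths are in m, angles in degrees, forces in N, time in s.
With the tool pointing down it reaches from about 0.425 to 0.875 m from the base axis. Payload 4.7 kg.
Tool frame: the origin (TCP) lies on the mounting face of the last link; the fingertips stand 182 mm ahead of it and the grasp point (between the pads) lies 164 mm ahead of it; z points along the fingers, x is the direction in which the jaws open and shut, and the axes are right-handed (so a half turn about z gives the same grasp; the last joint's range is limited). The gripper opens to 87 mm and grips with 3 to 60 N. Pads are 19 mm wide; open, the fingers measure 117 mm over their backs; the gripper's body (75 mm by 190 mm) begins 51 mm behind the grasp point.
Start: joints at [74.49, 18.392, -4.016, 83.108, 1.295, 78.541, -3.26], TCP at [0.183, -0.624, 0.405] pointing down, gripper open.
Joint ranges: [-163.93, 163.93], [-17.29, 119.83], [-79.2, 71.16], [3.27, 140.29], [-89.18, 269.18], [5.43, 117.66], [-154.24, 154.24]. Speed limits (degrees/s): [147.25, 147.25, 180, 180, 180, 180, 180].

### API

Orientations are given as [roll, pitch, yaw] about the fixed x, y, z axes, in that order (R = Rz(yaw) Ry(pitch) Rx(roll)).
In Python, from cell import status, cams, env, outline_of, landmark_of gives the robot as it stands. The module is installed in compiled form; this text tells all that it offers.
- The arm moves only by the tool jog_arm, never from a script. Its argument "rows" is a list of rows, each a list of 7 numbers: the closure, from 0 (fully open) to 1 (shut), then the shift along the tool's x, y, z in m, then the turn, a rotation vector about the tool's x, y, z in degrees. A call has 1 to 12 rows; each row shifts and turns the commanded pose from where the row before left it, along the tool's axes as they then stand; what a row does not reach is not made up. A row lasts 1/12 s, in which the tool goes at most 41.7 mm and 7.16 degrees, less where a joint would pass 70% of its speed; a pose out of reach is approached as far as the arm can. A call with a gripper value outside its range is refused whole. The fingers move at their own pace and stop on an object; "grip_force" is the grip in N (left out, the last holds). Time passes only in rows, so rows that do not move let the fingers close. It gives the time, the measured TCP pose, the force and the opening at its end, in the units of the state.
- status.get_obs(): the state, without advancing time (a new reading comes with each control period).
- cams.read_camera(name): name is "scene" or "top" or "wrist"; returns (picture, depth): 480x640x3 uint8, red, green, blue; 480x640 float32, m along the optical axis (not along the pixel's ray), 0 where there is no reading.
- cams.camera_params(name): a dict with "vfov" (degrees; the focal length in pixels is half the picture's height over the tangent of half this angle, whatever the lens; pixels are square), "cx", "cy" (the principal point, pixels), "eye" and "attitude" of the camera in the world. Camera axes: x right, y up, looking along -z (the intrinsics and any distortion apply to the point x, -y, -z); pixel columns grow to the right and rows downward; lengths in m; the calibration is good to about 2 mm. The wrist camera is an equidistant fisheye: a pixel r from the principal point sees the ray r / f radians off the axis. A picture is of the moment at which its call begins: read the wrist's pose just before it. camera_params takes no time and is no camera call; for the wrist camera it gives the pose at the moment of the call.
- env.sign_off(): hands the job in, once; it reports no verdict.
Trained networks look in the newest picture that a camera, given by its name, has taken for a name from the list of things; names that differ only in an ending like _2 or _b are one class to them, and where a whole thing is asked for, a point or a joint stands for the part that bears it (a point fixed in the world has none). Each returns a list of dicts, best first, with "conf" (0 to 1); they miss things now and then, are a little off and sometimes report something else, mostly with a low value. They report only what shows in the picture. A call takes as long as a camera call.
- outline_of(camera, name): "pixels" (480x640 bool, what is visible of it) and "box" ([left, top, right, bottom] in pixels, round what is visible of it).
- landmark_of(camera, name): "position" ([row, column] in pixels: a listed point, or the origin of a listed thing).
The state is a dict: "time_s": time; "qpos": joint angles; "joint_velocities": joint speeds; "effort": joint torques, N m; "tool_pos": TCP position; "tool_rot": TCP orientation; "force": force on the tool from outside, world axes, zero at the start; "wrist_torque": the same for the moment, N m; "grip_width": finger opening in m.
Only numpy, scipy, OpenCV 4.12 (cv2) and the standard library are available. Lean on these libraries where they do the work, as an engineer would, in place of code of your own. Each camera call takes 0.05 s, during which the arm holds its last target. There are 200 camera calls.

### The job

Set up the next test run on the twin-lane launch ramp: with the fingertips, gently push the red wheel up its own lane, over the edge at the top and into the parking pocket at the end stop, so that it cannot roll back. Keep it rolling on the lane: do not grip or lift it, flick it, or let it run back down. Leave the blue wheel at the bottom of its lane and everything else where it is.

Things in the scene. Friction and masses are not known exactly. Their poses are not given: they have to be found in the camera images.
- ramp: Fixed twin-lane ramp, lime baseplate 330 x 135 mm, white deck, teal stops and rib. Origin: baseplate centre, on the table; x level, uphill along the lanes; y across, left; z up. Lane centres at y = +32 and -32 mm, either may hold the red wheel. Lanes 37 mm wide, walls 10 mm high. Floor rises 10 degrees to an edge at x = 100, z = 65 mm. A wheel at the bottom has its centre at x = -116, z = 57 mm.
- pocket (a point): Point midway between the two lanes' parking pockets, at the centre height of a parked wheel: ramp x = 121 mm, z = 88 mm (parked wheel centres lie 32 mm left or right of it, x within 2 mm). Past the edge the floor drops 7 mm into a level pocket (floor z = 58 mm, 52 mm long, walls to z = 75 mm), closed by a teal end stop: face at ramp x = 152 mm, top at z = 92 mm.
- slope: The sloping deck, fixed to the ramp. Origin on the floor surface at the upper edge, midway between lanes; x uphill along the floor (10 degrees up), y left, z square to the floor. Floor from x = -245 mm to 0; a wheel on it has its centre at z = 30 mm. The teal bottom stop (x = -245 to -235 mm) is only 8 mm high: fingertips 12 mm or more above the floor pass over it and the walls.
- red_wheel: Smooth hard plastic red wheel with white hub, loose, 60 mm diameter, 32 mm wide, about 70 g; rolls freely along its lane and rests at the start against the bottom stop. Origin at its centre; y is its axle, across the lane (x and z turn as it rolls).
- blue_wheel: Blue wheel of the same size in the other lane, resting against the bottom stop; to be left alone. Origin at its centre.
- shaker: Clear drinking bottle with red cap, 72 mm diameter, 190 mm tall, standing on the table; to be left alone. Origin: centre of its underside.
- servo: Small black servo motor with white arm, 54 x 20 x 45 mm, on the table; to be left alone. Origin: centre of its underside.
- beam: Teal perforated kit beam, 128 x 16 x 16 mm, lying on the table along its x; to be left alone. Origin: centre of its underside.

How it is judged:
By the outcome, as a careful person would: the job done as asked, in the order asked, and still so for the second after the job is handed in, with the robot touching nothing.
It also fails if it takes over 40 s, if anything falls off the work surface, if the arm or the gripper's body presses on something with over 40 N, if the wrist force passes 120 N, or if a joint passes its speed limit or range.

## Working session

There is one attempt and no reset: what is moved stays moved. The work goes in short steps, Python scripts to look and compute and a tool call to move; the robot and the scene stay as the last step left them, time stands still between calls to the robot, and variables do not carry over. Pictures are saved under pics/ and viewed, about 8 in all and at most 12, crops included, and the job is handed in when it is done.

Besides the shell and the picture viewer there is one more tool, called after "Emit:" by a JSON object that holds its "fn" and its "kwargs", one argument or row to a line. jog_arm: Moves the arm, as the interface text tells. Its arguments: {"type":"object","properties":{"rows":{"type":"array"},"grip_force":{"type":"number"}},"required":["rows"]}

```bash
mkdir -p pics
cat > h.py <<'E'
import numpy as np, cv2
from scipy.spatial.transform import Rotation as R
from cell import status,cams,env,outline_of,landmark_of
def par(n):
    p=cams.camera_params(n); return p
def rot(a):
    a=np.array(a,float)
    if a.shape==(3,3): return a
    return R.from_euler('xyz',a,degrees=True).as_matrix() if a.size==3 else R.from_quat(a).as_matrix()
def f(p): return 240/np.tan(np.radians(p['vfov']/2))
def unproj(p,rc,d):
    rc=np.atleast_2d(rc).astype(float); F=f(p)
    x=(rc[:,1]-p['cx'])/F*d; y=-(rc[:,0]-p['cy'])/F*d
    return np.c_[x,y,-d*np.ones(len(rc))]@rot(p['attitude']).T+np.array(p['eye'])
def proj(p,X):
    c=(np.atleast_2d(X)-np.array(p['eye']))@rot(p['attitude']); F=f(p)
    return np.c_[p['cy']-F*c[:,1]/-c[:,2],p['cx']+F*c[:,0]/-c[:,2]]
E
python3 - <<'E'
from h import *
ims=[]
for n in ['scene','top']:
    im,d=cams.read_camera(n); p=par(n); print(n,p)
    np.savez(n,im=im,d=d); cv2.imwrite(f'pics/{n}.png',im[:,:,::-1])
    for t in ['ramp','red_wheel','blue_wheel','shaker','servo','beam']:
        o=outline_of(n,t)[:1]; l=landmark_of(n,t)[:1]
        if o:
            m=o[0]['pixels']&(d>0); X=unproj(p,np.argwhere(m),d[m]); print(t,o[0]['conf'],o[0]['box'],X.min(0).round(3),np.median(X,0).round(3),X.max(0).round(3))
        if l: print('  lm',l[0]['conf'],l[0]['position'])
    print(landmark_of(n,'pocket')[:1],landmark_of(n,'slope')[:1])
print(status.get_obs())
E
```

```text
scene {'vfov': 56.046826157451214, 'cx': 317.63954873463825, 'cy': 238.64211598856843, 'eye': array([1.20399982, 0.20403658, 0.78542711]), 'attitude': array([ 46.10556086,  -0.43767364, 108.24356859])}
ramp 0.81 [256.1, 236.0, 400.5, 327.3] [ 0.411 -0.163 -0.002] [0.565 0.055 0.048] [0.644 0.185 0.096]
  lm 0.89 [274.5, 324.9]
red_wheel 0.72 [262.7, 229.6, 290.3, 254.9] [ 0.431 -0.175 -0.002] [ 0.537 -0.106  0.073] [ 0.551 -0.078  0.091]
  lm 0.97 [243.1, 275.8]
blue_wheel 0.58 [280.3, 215.7, 308.7, 238.0] [ 0.454 -0.121  0.037] [ 0.478 -0.085  0.073] [ 0.491 -0.06   0.09 ]
  lm 0.98 [228.2, 293.5]
shaker 0.64 [126.0, 156.1, 167.8, 234.4] [ 0.342 -0.588 -0.003] [ 0.524 -0.454  0.097] [ 0.546 -0.431  0.194]
  lm 0.76 [217.4, 154.1]
servo 0.7 [476.2, 272.3, 499.6, 297.1] [ 0.419  0.338 -0.002] [0.472 0.356 0.03 ] [0.491 0.386 0.049]
  lm 0.68 [291.7, 482.8]
beam 0.94 [477.0, 327.5, 506.2, 378.4] [ 0.557  0.357 -0.001] [0.636 0.381 0.017] [0.695 0.411 0.021]
  lm 0.93 [355.7, 491.4]
[{'position': [272.9, 375.0], 'conf': 0.57}] [{'position': [272.0, 365.6], 'conf': 0.82}]
top {'vfov': 44
[... 944 characters left out ...]
': 0.69}]
{'time_s': 1.5, 'qpos': array([74.49260551, 18.39236834, -4.01575672, 83.10614163,  1.2941472 ,
       78.5420621 , -3.25919067]), 'joint_velocities': array([-0.00214441,  0.0006377 , -0.11514264,  0.10273327, -0.00393799,
       -0.00682678,  0.04870569]), 'effort': array([-4.01101488e-04, -4.91097951e+01, -4.03551282e-01, -3.12769318e+01,
       -6.38958346e-02,  3.35900404e-02,  2.87694434e-05]), 'tool_pos': array([ 0.18258175, -0.62384047,  0.4047938 ]), 'tool_rot': array([ 1.79998010e+02, -4.51122818e-03, -7.36835263e+01]), 'force': array([-0.40117347,  0.37208684, -0.47719289]), 'wrist_torque': array([ 0.0328458 , -0.0019751 ,  0.04699873]), 'grip_width': 0.08696292006491606}
```

Run:
```python
from h import *
from scipy.optimize import least_squares
pts={'ramp':(0,0,0),'pocket':(.121,0,.088),'slope':(.1,0,.065),'red_wheel':(-.116,-.032,.057),'blue_wheel':(-.116,.032,.057)}
obs={'scene':{'ramp':[274.5,324.9],'pocket':[272.9,375],'slope':[272,365.6],'red_wheel':[243.1,275.8],'blue_wheel':[228.2,293.5]},
'top':{'ramp':[250.6,301.7],'pocket':[236.1,247.8],'slope':[235.9,256.9],'red_wheel':[248.9,354.3],'blue_wheel':[281.6,347.4]}}
P={n:par(n) for n in obs}
def T(q,x): return R.from_euler('z',q[2]).apply(np.array(x))+[q[0],q[1],0]
def res(q): return np.concatenate([(proj(P[n],T(q,pts[k]))[0]-o) for n in obs for k,o in obs[n].items()])
s=least_squares(res,[.55,.03,1.3],loss='soft_l1'); q=s.x; print(q,np.degrees(q[2])); print(res(q).reshape(-1,2).round(1))
for n in obs:
    im=np.load(n+'.npz')['im'][:,:,::-1].copy(); big=cv2.resize(im,None,fx=4,fy=4)
    c=[(sx*.165,sy*.0675,0) for sx,sy in((1,1),(1,-1),(-1,-1),(-1,1))]
    e=[(.1,.0505,.065),(.1,-.0505,.065)]; 
    g=lambda L:(proj(P[n],[T(q,x) for x in L])[:,::-1]*4+2).astype(int)
    cv2.polylines(big,[g(c)],True,(255,0,255),1);cv2.polylines(big,[g(e)],False,(0,0,255),1)
    cx,cy=g([(0,0,0.03)])[0]; cv2.imwrite(f'pics/{n}_fit.png',big[max(cy-280,0):cy+280,max(cx-390,0):cx+390])
```

```text
[0.53181913 0.00699914 1.27591363] 73.10446608525044
[[-1.2  0.2]
 [-2.5 -1.2]
 [ 1.4 -1.3]
 [ 0.3  0.3]
 [-0.1 -0.5]
 [ 1.1 -1. ]
 [-2.9 -1.4]
 [ 1.1 -0.2]
 [ 0.4  0.3]
 [-4.5 -0.2]]
```

View pics/scene_fit.png

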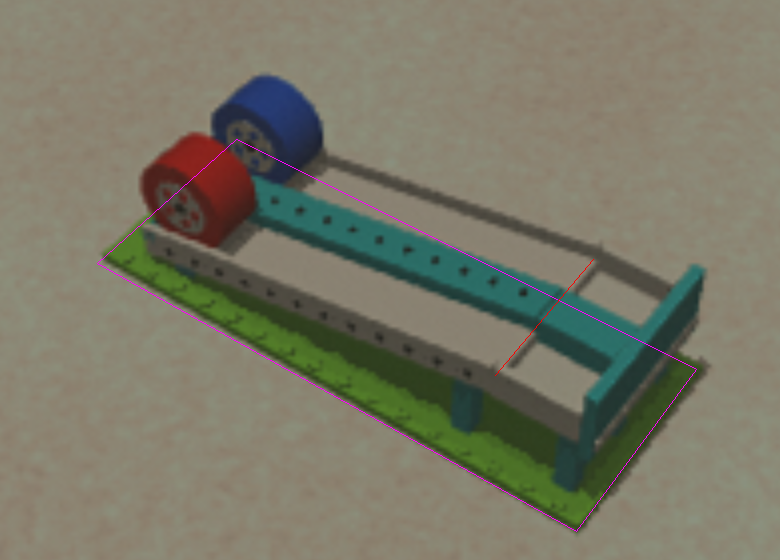

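View pics/top_fit.png

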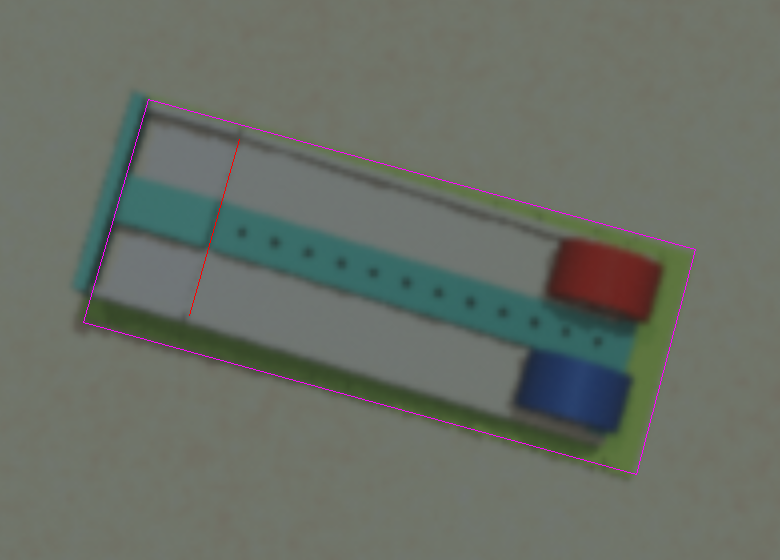

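The red wheel is in the right lane (scene crop: red at (198,190), blue at (267,125)), and both wheels are at the bottom. The fitted base outline agrees within about 2 px. I'll close the fingers and move behind and above the red wheel.

Emit:
{"fn": "jog_arm", "kwargs": {
  "rows": [
    [1, -0.024, -0.0313, 0, 0, 0, 0],
    [1, -0.024, -0.0313, 0, 0, 0, 0],
    [1, -0.024, -0.0313, 0, 0, 0, 0],
    [1, -0.024, -0.0313, 0, 0, 0, 0],
    [1, -0.024, -0.0313, 0, 0, 0, 0],
    [1, -0.024, -0.0313, 0, 0, 0, 0],
    [1, -0.024, -0.0313, 0, 0, 0, 0],
    [1, -0.024, -0.0313, 0, 0, 0, 0],
    [1, -0.024, -0.0313, 0, 0, 0, 0],
    [1, -0.024, -0.0313, 0, 0, 0, 0],
    [1, -0.024, -0.0313, 0, 0, 0, 0],
    [1, -0.024, -0.0313, 0, 0, 0, 0]
  ],
  "grip_force": 10
}}

```text
time_s: 2.5
tool_pos: [0.4629, -0.2401, 0.4052]
tool_rot: [-180.0, -0.1, -73.7]
force: [-0.1, -0.1, -0.3]
grip_width: 0.0149
```

Emit:
{"fn": "jog_arm", "kwargs": {
  "rows": [
    [1, -0.024, -0.0313, 0, 0, 0, 0],
    [1, -0.024, -0.0313, 0, 0, 0, 0],
    [1, 0, 0, 0, 0, 0, -7.1],
    [1, 0, 0, 0, 0, 0, -7.1],
    [1, 0, 0, 0, 0, 0, -7.1],
    [1, 0, 0, 0, 0, 0, -7.1],
    [1, 0, 0, 0, 0, 0, -7.1],
    [1, 0, 0, 0, 0, 0, -7.1],
    [1, 0, 0, 0, 0, 0, -7.1],
    [1, 0, 0, 0, 0, 0, -7.1],
    [1, 0, 0, 0, 0, 0, 0]
  ]
}}

```text
time_s: 3.42
tool_pos: [0.5087, -0.1782, 0.4048]
tool_rot: [180.0, -0.0, -16.7]
force: [0.1, 0.4, -0.6]
grip_width: 0.0002
```

```bash
cat >> h.py <<'E'
def wray(p,rc):
    F=f(p); dx=rc[1]-p['cx']; dy=rc[0]-p['cy']; r=np.hypot(dx,dy); t=r/F; s=np.sin(t)/max(r,1e-9)
    return rot(p['attitude'])@np.array([dx*s,-dy*s,-np.cos(t)])
def wproj(p,X):
    c=rot(p['attitude']).T@(np.array(X)-p['eye']); h=np.hypot(c[0],c[1]); r=np.arctan2(h,-c[2])*f(p)
    return np.array([p['cy']-c[1]/h*r,p['cx']+c[0]/h*r])
def ramp2w(x,q=(0.5318,0.0070,1.2759)): return R.from_euler('z',q[2]).apply(np.array(x))+[q[0],q[1],0]
E
python3 - <<'E'
from h import *
p=par('wrist'); im,d=cams.read_camera('wrist'); print(p['eye'],p['attitude'],p['vfov'])
im=im[:,:,::-1].copy()
pts={'ramp':(0,0,0),'pocket':(.121,0,.088),'slope':(.1,0,.065),'red_wheel':(-.116,-.032,.057),'blue_wheel':(-.116,.032,.057)}
for k,x in pts.items():
    l=landmark_of('wrist',k)[:1]; pr=wproj(p,ramp2w(x)); print(k,l,pr.round(1))
    cv2.circle(im,(int(pr[1]),int(pr[0])),3,(255,0,255),1)
    if l:
        w=wray(p,l[0]['position']); t=(x[2]-p['eye'][2])/w[2]; print('   ',(R.from_euler('z',-1.2759).apply(p['eye']+t*w-[.5318,.007,0])).round(4))
for sy in(-.0135,-.0505):
    for x in np.linspace(-.13,.1,24):
        pr=wproj(p,ramp2w((x,sy,.065+(x-.1)*np.tan(np.radians(10))))); cv2.circle(im,(int(pr[1]),int(pr[0])),1,(0,255,255),-1)
cv2.imwrite('pics/w1.png',im)
E
```

```text
[ 0.52923253 -0.10573075  0.38432264] [-1.60917305e+01 -1.05799820e-02 -1.67518716e+01] 65.70646984690485
ramp [] [ 35.5 293.8]
pocket [] [-106.7  289. ]
slope [] [-76.9 290.4]
red_wheel [{'position': [143.6, 320.6], 'conf': 0.81}] [145.9 325.1]
    [-0.114 -0.028  0.057]
blue_wheel [{'position': [145.3, 247.2], 'conf': 0.95}] [146.9 252.5]
    [-0.1144  0.0368  0.057 ]
```

View pics/w1.png

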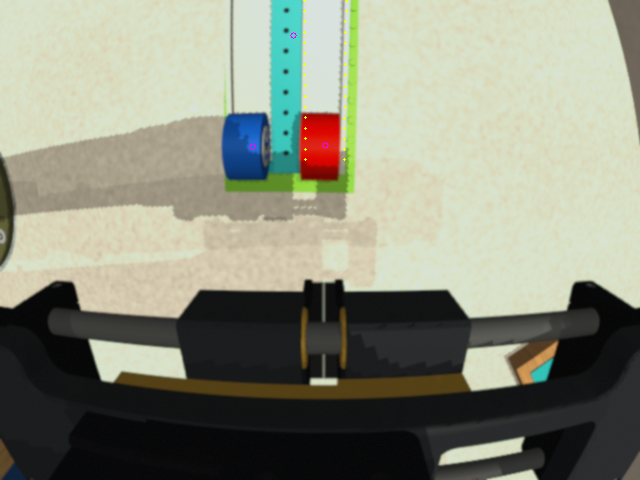

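The wrist view shows the lane about 3 mm left of my overlay: red hub at (row 144, col 321), fingers centred at col 324. I'll correct for that, descend behind the wheel and come near.

Emit:
{"fn": "jog_arm", "kwargs": {
  "rows": [
    [1, -0.003, 0, 0.036, 0, 0, -0.15],
    [1, 0, 0, 0.036, 0, 0, 0],
    [1, 0, 0, 0.036, 0, 0, 0],
    [1, 0, 0, 0.036, 0, 0, 0],
    [1, 0, 0, 0.03, 0, 0, 0],
    [1, 0, 0, 0.007, 0, 0, 0],
    [1, 0, -0.006, 0, 0, 0, 0],
    [1, 0, -0.006, 0, 0, 0, 0],
    [1, 0, -0.004, 0, 0, 0, 0],
    [1, 0, -0.002, 0, 0, 0, 0],
    [1, 0, 0, 0, 0, 0, 0]
  ]
}}

```text
time_s: 4.63
tool_pos: [0.5121, -0.1593, 0.2256]
tool_rot: [180.0, -0.2, -16.7]
force: [-0.5, -0.3, -0.2]
grip_width: 0.0001
```

Run:
```python
from h import *
s=status.get_obs(); t=s['tool_pos']-[.5318,.007,.182]; print(R.from_euler('z',-1.2759).apply(t),s['tool_rot'])
a=cams.read_camera('wrist')[0][60:420,140:540]; b=cams.read_camera('scene')[0][200:310,230:420]
a=cv2.resize(a,(400,360)); b=cv2.resize(b,(400,232))
cv2.imwrite('pics/w2.png',np.vstack([a,b])[:,:,::-1])
```

```text
[-0.16487348 -0.02951736  0.04361073] [179.97946869  -0.18812099 -16.6537857 ]
```

View pics/w2.png

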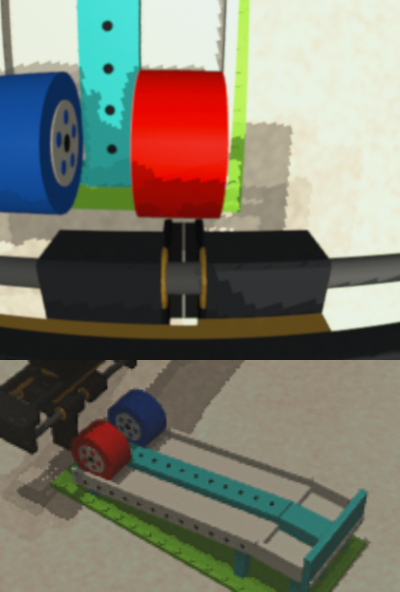

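The fingers (crop col 185) are centred on the red wheel (col 182) and just behind it; the blue wheel is clear. Starting the push.

Emit:
{"fn": "jog_arm", "kwargs": {
  "rows": [
    [1, 0, -0.002, -0.0002, 0, 0, 0],
    [1, 0, -0.002, -0.0003, 0, 0, 0],
    [1, 0, -0.002, -0.0003, 0, 0, 0],
    [1, 0, -0.002, -0.0003, 0, 0, 0],
    [1, 0, -0.002, -0.0003, 0, 0, 0],
    [1, 0, -0.002, -0.0004, 0, 0, 0],
    [1, 0, -0.002, -0.0004, 0, 0, 0],
    [1, 0, -0.002, -0.0004, 0, 0, 0],
    [1, 0, -0.0025, -0.0004, 0, 0, 0],
    [1, 0, -0.003, -0.0005, 0, 0, 0],
    [1, 0, -0.003, -0.0005, 0, 0, 0],
    [1, 0, -0.003, -0.0005, 0, 0, 0]
  ]
}}

```text
time_s: 5.73
tool_pos: [0.5191, -0.1335, 0.2283]
tool_rot: [180.0, 0.0, -16.7]
force: [0.8, -0.3, 0.5]
grip_width: 0.0007
```

Emit:
{"fn": "jog_arm", "kwargs": {
  "rows": [
    [1, 0, -0.003, -0.0005, 0, 0, 0],
    [1, 0, -0.003, -0.0005, 0, 0, 0],
    [1, 0, -0.003, -0.0005, 0, 0, 0],
    [1, 0, -0.003, -0.0005, 0, 0, 0],
    [1, 0, -0.003, -0.0005, 0, 0, 0],
    [1, 0, -0.003, -0.0005, 0, 0, 0],
    [1, 0, -0.003, -0.0005, 0, 0, 0],
    [1, 0, -0.003, -0.0005, 0, 0, 0],
    [1, 0, -0.003, -0.0005, 0, 0, 0],
    [1, 0, -0.003, -0.0005, 0, 0, 0],
    [1, 0, -0.003, -0.0005, 0, 0, 0],
    [1, 0, -0.003, -0.0005, 0, 0, 0]
  ]
}}

```text
time_s: 6.73
tool_pos: [0.5294, -0.099, 0.2343]
tool_rot: [180.0, -0.0, -16.7]
force: [0.2, 0.1, 0.2]
grip_width: 0.0005
```

Run:
```python
from h import *
s=status.get_obs(); t=s['tool_pos']-[.5318,.007,.182]; print(R.from_euler('z',-1.2759).apply(t),s['tool_rot'],s['force'])
a=cams.read_camera('wrist')[0][60:420,140:540]; b=cams.read_camera('scene')[0][200:310,230:420]
a=cv2.resize(a,(400,360)); b=cv2.resize(b,(400,232))
cv2.imwrite('pics/w3.png',np.vstack([a,b])[:,:,::-1])
```

```text
[-0.10216285 -0.02854647  0.05228269] [ 1.79994834e+02 -1.44434272e-03 -1.67318991e+01] [0.2223762  0.11580199 0.20111195]
```

View pics/w3.png

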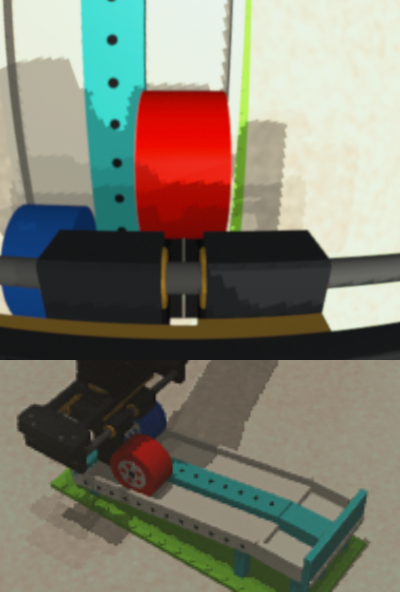

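Red wheel is centred and rolling ahead of the fingers (crop (183,165)); blue wheel is still at the bottom. Continuing.

Emit:
{"fn": "jog_arm", "kwargs": {
  "rows": [
    [1, 0, -0.003, -0.0005, 0, 0, 0],
    [1, 0, -0.003, -0.0005, 0, 0, 0],
    [1, 0, -0.003, -0.0005, 0, 0, 0],
    [1, 0, -0.003, -0.0005, 0, 0, 0],
    [1, 0, -0.003, -0.0005, 0, 0, 0],
    [1, 0, -0.003, -0.0005, 0, 0, 0],
    [1, 0, -0.003, -0.0005, 0, 0, 0],
    [1, 0, -0.003, -0.0005, 0, 0, 0],
    [1, 0, -0.003, -0.0005, 0, 0, 0],
    [1, 0, -0.003, -0.0005, 0, 0, 0],
    [1, 0, -0.003, -0.0005, 0, 0, 0],
    [1, 0, -0.003, -0.0005, 0, 0, 0]
  ]
}}

```text
time_s: 7.83
tool_pos: [0.5398, -0.0646, 0.2403]
tool_rot: [180.0, 0.0, -16.7]
force: [0.9, 0.4, -0.1]
grip_width: 0.0006
```

Emit:
{"fn": "jog_arm", "kwargs": {
  "rows": [
    [1, 0, -0.003, -0.0005, 0, 0, 0],
    [1, 0, -0.003, -0.0005, 0, 0, 0],
    [1, 0, -0.003, -0.0005, 0, 0, 0],
    [1, 0, -0.003, -0.0005, 0, 0, 0],
    [1, 0, -0.003, -0.0005, 0, 0, 0],
    [1, 0, -0.003, -0.0005, 0, 0, 0],
    [1, 0, -0.003, -0.0005, 0, 0, 0],
    [1, 0, -0.003, -0.0005, 0, 0, 0],
    [1, 0, -0.003, -0.0005, 0, 0, 0],
    [1, 0, -0.003, -0.0005, 0, 0, 0],
    [1, 0, -0.003, -0.0005, 0, 0, 0],
    [1, 0, -0.003, -0.0005, 0, 0, 0]
  ]
}}

```text
time_s: 8.83
tool_pos: [0.5502, -0.0301, 0.2463]
tool_rot: [180.0, 0.0, -16.7]
force: [-0.5, 0.2, -0.0]
grip_width: 0.0003
```

Emit:
{"fn": "jog_arm", "kwargs": {
  "rows": [
    [1, 0, -0.003, -0.0005, 0, 0, 0],
    [1, 0, -0.003, -0.0005, 0, 0, 0],
    [1, 0, -0.003, -0.0005, 0, 0, 0],
    [1, 0, -0.003, -0.0005, 0, 0, 0],
    [1, 0, -0.003, -0.0005, 0, 0, 0],
    [1, 0, -0.003, -0.0005, 0, 0, 0],
    [1, 0, -0.003, -0.0005, 0, 0, 0],
    [1, 0, -0.003, -0.0005, 0, 0, 0],
    [1, 0, -0.003, -0.0005, 0, 0, 0],
    [1, 0, -0.003, -0.0005, 0, 0, 0],
    [1, 0, -0.003, -0.0005, 0, 0, 0],
    [1, 0, -0.003, -0.0005, 0, 0, 0]
  ]
}}

```text
time_s: 9.83
tool_pos: [0.5605, 0.0044, 0.2523]
tool_rot: [180.0, -0.0, -16.7]
force: [-0.3, -0.2, 0.3]
grip_width: 0.0004
```

Emit:
{"fn": "jog_arm", "kwargs": {
  "rows": [
    [1, 0, -0.003, -0.0005, 0, 0, 0],
    [1, 0, -0.003, -0.0005, 0, 0, 0],
    [1, 0, -0.003, -0.0005, 0, 0, 0],
    [1, 0, -0.003, -0.0005, 0, 0, 0],
    [1, 0, -0.003, -0.0005, 0, 0, 0],
    [1, 0, -0.003, -0.0005, 0, 0, 0],
    [1, 0, -0.003, -0.0005, 0, 0, 0],
    [1, 0, -0.0025, -0.0004, 0, 0, 0],
    [1, 0, -0.0025, -0.0004, 0, 0, 0],
    [1, 0, -0.002, -0.0003, 0, 0, 0],
    [1, 0, -0.002, -0.0003, 0, 0, 0],
    [1, 0, -0.002, -0.0003, 0, 0, 0]
  ]
}}

```text
time_s: 10.83
tool_pos: [0.5697, 0.0348, 0.2574]
tool_rot: [180.0, 0.0, -16.7]
force: [-0.3, -0.6, 1.2]
grip_width: 0.0007
```

Run:
```python
from h import *
s=status.get_obs(); t=s['tool_pos']-[.5318,.007,.182]; print(R.from_euler('z',-1.2759).apply(t),s['tool_rot'],s['force'])
a=cams.read_camera('wrist')[0][60:420,140:540]; b=cams.read_camera('scene')[0][200:310,230:420]
a=cv2.resize(a,(400,360)); b=cv2.resize(b,(400,232))
cv2.imwrite('pics/w4.png',np.vstack([a,b])[:,:,::-1])
```

```text
[ 0.0376523  -0.02814662  0.07540968] [ 1.79989471e+02  2.65553286e-03 -1.67363034e+01] [-0.27383523 -0.55056647  1.16609229]
```

View pics/w4.png

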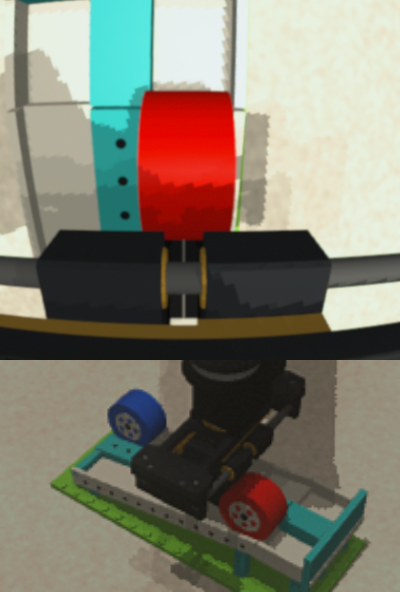

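Emit:
{"fn": "jog_arm", "kwargs": {
  "rows": [
    [1, 0, -0.0015, -0.0002, 0, 0, 0],
    [1, 0, -0.0015, -0.0002, 0, 0, 0],
    [1, 0, -0.0015, -0.0003, 0, 0, 0],
    [1, 0, -0.0015, -0.0003, 0, 0, 0],
    [1, 0, -0.0015, -0.0003, 0, 0, 0],
    [1, 0, -0.0015, -0.0003, 0, 0, 0],
    [1, 0, -0.0015, -0.0003, 0, 0, 0],
    [1, 0, -0.0015, -0.0003, 0, 0, 0],
    [1, 0, -0.0015, -0.0003, 0, 0, 0],
    [1, 0, -0.0015, -0.0003, 0, 0, 0],
    [1, 0, -0.0015, -0.0002, 0, 0, 0],
    [1, 0, -0.0015, -0.0002, 0, 0, 0]
  ]
}}

```text
time_s: 11.93
tool_pos: [0.5749, 0.0522, 0.2607]
tool_rot: [180.0, -0.0, -16.7]
force: [0.1, -0.3, 1.2]
grip_width: 0.0001
```

Emit:
{"fn": "jog_arm", "kwargs": {
  "rows": [
    [1, 0, -0.0015, 0, 0, 0, 0],
    [1, 0, -0.0015, 0, 0, 0, 0],
    [1, 0, -0.0015, 0, 0, 0, 0],
    [1, 0, -0.0015, 0, 0, 0, 0],
    [1, 0, -0.0015, 0, 0, 0, 0],
    [1, 0, -0.0015, 0, 0, 0, 0],
    [1, 0, -0.0015, 0, 0, 0, 0],
    [1, 0, -0.0015, 0, 0, 0, 0],
    [1, 0, -0.0015, 0, 0, 0, 0],
    [1, 0, -0.0015, 0, 0, 0, 0],
    [1, 0, -0.0015, 0, 0, 0, 0],
    [1, 0, -0.0015, 0, 0, 0, 0]
  ]
}}

```text
time_s: 12.93
tool_pos: [0.58, 0.0694, 0.2606]
tool_rot: [180.0, 0.0, -16.7]
force: [-0.3, -0.8, -0.7]
grip_width: 0.0006
```

Run:
```python
from h import *
s=status.get_obs(); t=s['tool_pos']-[.5318,.007,.182]; print(R.from_euler('z',-1.2759).apply(t),s['tool_rot'],s['force'])
a=cams.read_camera('wrist')[0][60:420,140:540]; b=cams.read_camera('scene')[0][200:310,230:420]
for c in('scene','wrist'): print(c,landmark_of(c,'red_wheel')[:1])
print(proj(par('scene'),ramp2w((.122,-.029,.088))),wproj(par('wrist'),ramp2w((.122,-.029,.088))))
a=cv2.resize(a,(400,360)); b=cv2.resize(b,(400,232))
cv2.imwrite('pics/w5.png',np.vstack([a,b])[:,:,::-1])
```

```text
[ 0.07368945 -0.0280344   0.07859932] [ 1.79992849e+02  7.28408742e-04 -1.67312947e+01] [-0.32530387 -0.84755927 -0.69165639]
scene [{'position': [281.6, 366.9], 'conf': 0.85}]
wrist [{'position': [201.6, 329.0], 'conf': 0.81}]
[[279.22475807 367.11837178]] [202.62887153 328.86991882]
```

View pics/w5.png

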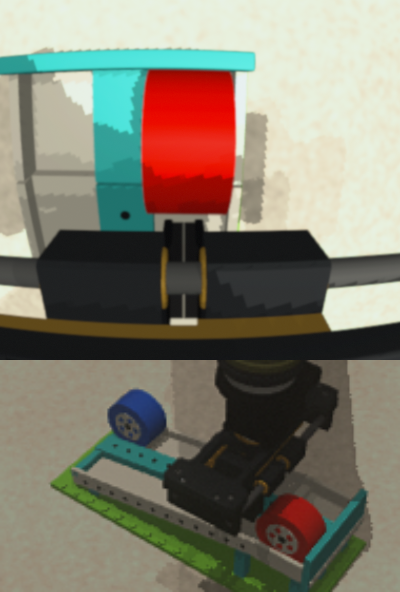

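The red wheel has dropped into the pocket against the end stop, with a visible gap to the fingers. Retreating.

Emit:
{"fn": "jog_arm", "kwargs": {
  "rows": [
    [1, 0, 0.006, 0, 0, 0, 0],
    [1, 0, 0.01, 0, 0, 0, 0],
    [1, 0, 0.005, -0.01, 0, 0, 0],
    [1, 0, 0, -0.025, 0, 0, 0],
    [1, 0, 0, -0.035, 0, 0, 0],
    [1, 0, 0, -0.035, 0, 0, 0],
    [1, 0, 0, -0.035, 0, 0, 0],
    [1, 0, 0, -0.015, 0, 0, 0],
    [1, 0, 0, 0, 0, 0, 0],
    [1, 0, 0, 0, 0, 0, 0]
  ]
}}

```text
time_s: 13.97
tool_pos: [0.5739, 0.0484, 0.4172]
tool_rot: [-180.0, -0.2, -16.8]
force: [0.1, -0.1, 0.1]
grip_width: 0.0005
```

Run:
```python
from h import *
a=cams.read_camera('wrist')[0][60:420,140:540]; b=cams.read_camera('scene')[0][200:310,230:420]
for c,F in(('scene',lambda x:proj(par('scene'),x)[0]),('wrist',lambda x:wproj(par('wrist'),x))):
    for k,x in(('red_wheel',(.122,-.029,.088)),('blue_wheel',(-.114,.035,.057))): print(c,k,landmark_of(c,k)[:1],F(ramp2w(x)))
a=cv2.resize(a,(400,360)); b=cv2.resize(b,(400,232))
cv2.imwrite('pics/w6.png',np.vstack([a,b])[:,:,::-1])
```

```text
scene red_wheel [{'position': [279.8, 366.9], 'conf': 0.59}] [279.22475807 367.11837178]
scene blue_wheel [{'position': [228.1, 293.0], 'conf': 0.96}] [227.71320964 294.47439365]
wrist red_wheel [{'position': [143.6, 323.2], 'conf': 0.74}] [143.85995686 327.34659293]
wrist blue_wheel [] [367.48301216 267.71963506]
```

View pics/w6.png

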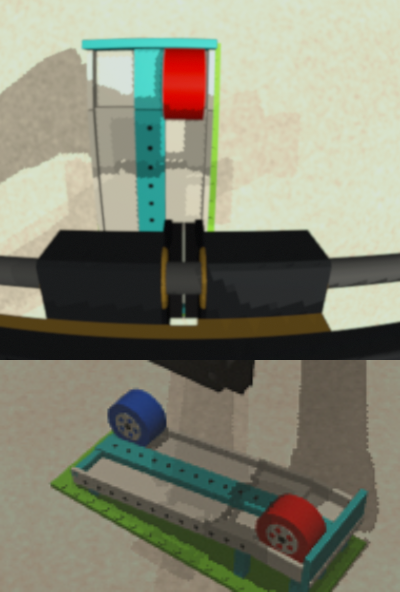

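The red wheel stays parked in the pocket (scene crop (291,527)), blue is still at the bottom of its lane, and the gripper is clear.

```bash
python3 -c "
from cell import env; print(env.sign_off())"
```

```text
the job is handed in; nothing more can be done
None
```

The red wheel is parked in its pocket at the end stop, and I've handed the job in. I rolled it up the right-hand lane with the closed fingertips at about 36 mm/s, slowing to 18 mm/s at the edge. The gripper then backed off and lifted clear. The last move ended at 14.0 s on the robot's clock, against the 40 s limit.

- **Red wheel:** after the retreat, the scene camera put it within 1 px of the expected parked position. The wrist camera was about 4 px off sideways, similar to the sideways offset it showed at the start. It was still in the pocket after the gripper had gone.
- **Blue wheel:** it was still at the bottom of its lane in the scene camera, within 2 px of its starting position. It didn't register in the last wrist picture.
- **Forces:** the readings at the end of each move stayed under about 1.5 N.
- **Not rechecked:** I didn't measure the bottle, servo or beam again; the arm's path kept clear of them.

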